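# Shut the test nest and hold the dial at its third notch

### The job

Test the module in the nest: first press the nest's hinged cover down until its catch snaps and holds it shut by itself. Then push the spring-return dial lever down from rest, past its first two notches to the third (short of the end stop beyond), and finish with the gripper holding it there against its spring: do not let go. Leave the tape and the pot where they stand.

Things in the scene. Friction and masses are not known exactly. Their poses are not given: they have to be found in the camera images.
- nest: Test nest, fixed to the worktop: aluminium base plate 210 (x) x 120 (y) x 14 mm, a closed aluminium-topped module in a black pocket, and a hinged aluminium cover over it. Origin: on the worktop, 90 mm behind the plate's front edge. Own x axis points from the cover's free front edge to its hinge, z up; turned by up to 0.35 rad. Nest and dial switch may swap left and right.
- cover_hinge (a point): Middle of the cover's hinge line, which runs along the nest's y axis; at (72, 0, 46) mm in the nest's frame. The cover plate is 84 mm wide, 8 mm thick and ends 146 mm from this line.
- cover_pad (a point): Centre of the top of the ribbed black rubber press pad (26 mm in x, 60 mm in y) near the cover's free front edge; moves with the cover: 115 mm out from the hinge line and 10 mm above the plate's middle plane, so when shut at (-43, 0, 56) mm in the nest's frame. A black block (60 x 56 mm) just behind it stands 4 mm higher than the pad.
- cover (a joint): Closing angle of the cover, rad: 0 = open as found (plate raised 0.50 rad), 0.50 = shut. A spring holds it open; pressing the pad down takes up to about 9 N, most near 0.15 rad. Past about 0.35 rad it snaps over its detent, closes by itself to 0.50 and stays shut when let go; let go before that it springs open again.
- dial: Dial switch, fixed to the worktop: base plate 130 x 90 x 10 mm, two upright grey round cheeks (90 mm diameter, 57 mm wide over both, top 120 mm high) with a lever drum between. Origin: on the worktop below the drum's axis. Lever points to its own -x (to the robot), z up; turned by up to 0.35 rad. 1, 2 and 3 small studs on the cheek rims show where the stem points at each notch.
- dial_pivot (a point): Middle of the drum's axis, 75 mm above the worktop; the lever swings about the switch's y axis through it.
- dial_knob (a point): Centre of the black round bar on the lever's end (20 mm diameter, 46 mm long, along the switch's y), 85 mm from the pivot on a 10 mm stem. At joint angle q it lies at x = -85 cos(a), z = 75 + 85 sin(a) mm in the switch's frame, a = 0.785 - q. Centre height: 135 mm at rest, 111, 82 and 53 mm at the first, second and third notch, 29 mm at the end stop.
- dial_lever (a joint): Angle of the dial lever pushed down from rest, rad: 0 = rest (45 degrees up), notches at 0.349, 0.698 and 1.047, end stop at 1.36. A spring always drives it back to rest, through the notches too, which are only felt as dips in the resistance. Pushing the bar takes about 6 to 13 N; holding it at the third notch takes about 8 N.
- tape: Bystander: roll of black tape lying flat, 62 mm across, 19 mm high; origin at the centre of its underside. Leave it.
- flux_pot: Bystander: black rubber pot, 62 mm across, 42 mm high, between the nest and the switch, farther back; origin at the centre of its underside. Leave it.

How it is judged (in metres and radians):
On the way, in this order (a step that is already met when the one before it is completed fails the run):
1. the cover is shut and stays shut with the fingers off it, the dial lever still at rest (value of joint cover above 0.47 rad and contact force between the fingers and cover below 0.5 N and value of joint dial_lever below 0.2 rad), for 0.3 s.
2. with the cover shut, the lever is held by the gripper at its third notch (value of joint cover above 0.47 rad and contact force between the fingers and cover below 0.5 N and contact force between the fingers and dial_lever above 3 N and value of joint dial_lever between 0.927 and 1.167 rad), for 0.5 s.
At the end, for the whole second after the job is handed in: The cover is shut (within 0.03 rad) with the fingers off it, and the fingers still press on the dial lever with more than 3 N and hold it at the third notch (1.047 rad, within 0.12 rad), neither at the second notch nor on the end stop (all of step 2); the arm keeps its last pose, push and grip.
It fails at once if the dial is turned while the cover is still open (value of joint dial_lever above 0.2 rad and value of joint cover below 0.44 rad).
It fails at once if the tape is knocked more than 3 cm out of place (distance of tape from where it was at the start of the episode above 0.03 m).
It fails at once if the flux_pot is knocked more than 3 cm out of place (distance of flux_pot from where it was at the start of the episode above 0.03 m).
It also fails if it takes over 45 s, if anything falls off the work surface, if the arm or the gripper's body presses on something with over 40 N, if the wrist force passes 120 N, or if a joint passes its speed limit or range.

### The arm

A 6-joint arm with a two-finger parallel gripper is mounted at the origin on a cart in front of the work surface, level with it; the furniture and walls round the work are solid. World frame = base frame: x ahead of the robot, y to its left, z up, the work surface at z = 0. Lengths are in mm, angles in rad, forces in N, time in s.
With the tool pointing down it reaches from about 350 to 875 mm from the base axis. Payload 4.2 kg.
Tool frame: the origin (TCP) lies on the mounting face of the last link; the fingertips stand 173 mm ahead of it and the grasp point (between the pads) lies 155 mm ahead of it (tcp_to_grasp is the distance from the TCP to the grasp point, in mm); z points along the fingers, y is the direction in which the jaws open and shut (so a half turn about z gives the same grasp; the last joint's range is limited). The gripper opens to 85 mm and grips with 20 to 120 N. Pads are 22 mm wide; open, the fingers measure 114 mm over their backs; the gripper's body (76 mm by 85 mm) begins 54 mm behind the grasp point. The pads swing forward as they close: fully open they stand 13 mm farther back than shut.
Start: joints at [-0.948, 0.385, 0.008, 0, -1.194, -0.259], TCP at [222.407, -584.068, 404.712] pointing down, gripper open.
Joint ranges: [-3.14, 3.14], [-1.21, 2.06], [-1.07, 1.41], [-3.16, 2.05], [-2.99, -0.16], [-3.1, 3.1]. Speed limits (rad/s): [2.79, 2.79, 3.14, 3.14, 3.14, 3.14].

### API

Orientations are given as a unit quaternion [x, y, z, w].
In Python, from bench import * gives the robot as it stands. The module is installed in compiled form; this text tells all that it offers.
- The arm moves only by the tool apply_moves, never from a script. Its arguments are lists of equal length, an entry for each row: "fingers": the closure, from 0 (fully open) to 1 (shut); "dp": the shift along the world's x, y, z in cm, a list of three; "yaw": the turn about the world's z in degrees. A call has 1 to 10 rows; each row is the pose to reach, as a shift and turn from the pose measured when the call began; what a row does not reach only later rows make up. A row lasts 1/10 s, in which the tool goes at most 50 mm and 8.59 degrees, less where a joint would pass 70% of its speed; a pose out of reach is approached as far as the arm can. A call with a gripper value outside its range is refused whole. The fingers move at their own pace and stop on an object; the grip force is fixed at half the most. Time passes only in rows, so rows that repeat a pose let the fingers close. It gives the time, the measured TCP pose, the force and the opening at its end, in the units of the state.
- read_state(): the state, without advancing time (a new reading comes with each control period).
- get_image(name): name is "scene" or "top" or "wrist"; returns a dict with "color" (400x640x3 uint8, blue, green, red), "mtx" (3x3 intrinsics, pixels), "camera_from_world" (4x4, takes a point from world to camera coordinates); the wrist camera has in their place "tool_from_camera" (4x4, takes a point from camera to tool coordinates, whose origin is the TCP and whose axes are the flange's). Camera axes: x right, y down, z forward; pixel columns grow to the right and rows downward; lengths in mm; the calibration is good to about 2 mm. A picture is of the moment at which its call begins: read the wrist's pose just before it. There is no depth.
- job_done(): hands the job in, once; it reports no verdict.
The state is a dict: "clock": time; "joints": joint angles; "joint_vel": joint speeds; "joint_efforts": joint torques, N m; "position": TCP position; "ee_rot": TCP orientation; "contact_force": force on the tool from outside, world axes, zero at the start; "wrist_torque": the same for the moment, N m; "gripper_width": finger opening in mm.
Only numpy, scipy, OpenCV 4.12 (cv2) and the standard library are available. Lean on these libraries where they do the work, as an engineer would, in place of code of your own. Each camera call takes 0.05 s, during which the arm holds its last target. There are 200 camera calls.

## Working session

There is one attempt and no reset: what is moved stays moved. The work goes in short steps, Python scripts to look and compute and a tool call to move; the robot and the scene stay as the last step left them, time stands still between calls to the robot, and variables do not carry over. Pictures are saved under pics/ and viewed, about 8 in all and at most 12, crops included, and the job is handed in when it is done.

Besides the shell and the picture viewer there is one more tool, called after "Request:" by a JSON object that holds its "op" and its "data". apply_moves: Moves the arm, as the interface text tells. Its arguments: {"type":"object","properties":{"fingers":{"type":"array","items":{"type":"number"}},"dp":{"type":"array","items":{"type":"array","items":{"type":"number"}}},"yaw":{"type":"array","items":{"type":"number"}}},"required":["fingers","dp","yaw"]}

```bash
mkdir -p pics; python3 - <<'E'
from bench import *
import cv2,numpy as np
print(read_state())
for n in("scene","top"):
    d=get_image(n); cv2.imwrite(f"pics/{n}0.png",d["color"]); np.savez(f"pics/{n}.npz",K=d["mtx"],T=d["camera_from_world"]); print(n,d["mtx"],d["camera_from_world"])
E
```

```text
{'clock': 0.0, 'joints': array([-9.48421197e-01,  3.85553850e-01,  6.60017525e-03, -4.93304395e-04,
       -1.19400111e+00, -2.58596946e-01]), 'joint_vel': array([-0.0004473 ,  0.00186166,  0.00104535, -0.00038333,  0.00028979,
        0.00085021]), 'joint_efforts': array([ 1.11050700e-03, -3.92289984e+01,  1.88394052e+01,  4.18596849e+00,
       -4.67419275e-03, -1.53360673e-05]), 'position': array([ 222.33297745, -583.88877734,  403.613607  ]), 'ee_rot': array([-1.80798213e-01,  9.83519593e-01,  1.07395841e-03, -2.52792825e-04]), 'contact_force': array([0.24859734, 0.8113057 , 0.67045926]), 'wrist_torque': array([ 0.07641641, -0.00874913, -0.00515522]), 'gripper_width': 85.48243202723698}
scene [[517.47983359   0.         319.4013583 ]
 [  0.         517.47983359 193.8743517 ]
 [  0.           0.           1.        ]] [[-8.94196463e-01 -4.47097101e-01 -2.27347295e-02  5.43878818e+02]
 [-1.55720598e-01  3.58251480e-01 -9.20547105e-01  2.27223370e+02]
 [ 4.19718692e-01 -8.19609700e-01 -3.89969434e-01  1.07057120e+03]
 [ 0.00000000e+00  0.00000000e+00  0.00000000e+00  1.00000000e+00]]
top [[418.08103528   0.         315.09011858]
 [  0.         418.08103528 207.66628805]
 [  0.           0.           1.        ]] [[-2.89935262e-02 -9.99249459e-01  2.56883895e-02 -2.91251096e+01]
 [-9.95541595e-01  2.65592128e-02 -9.05071264e-02  6.23721684e+02]
 [ 8.97569337e-02 -2.81979810e-02 -9.95564446e-01  1.09276231e+03]
 [ 0.00000000e+00  0.00000000e+00  0.00000000e+00  1.00000000e+00]]
```

View pics/top0.png

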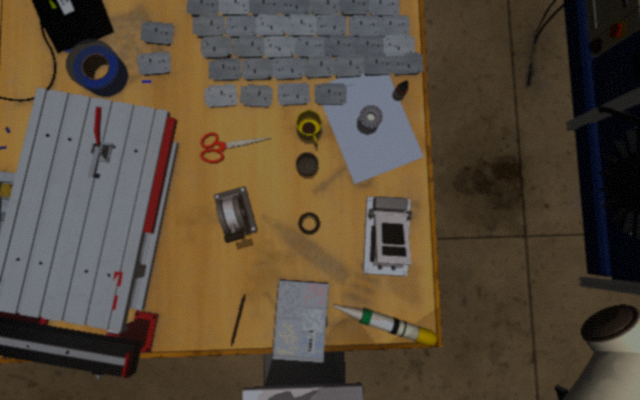

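View pics/scene0.png

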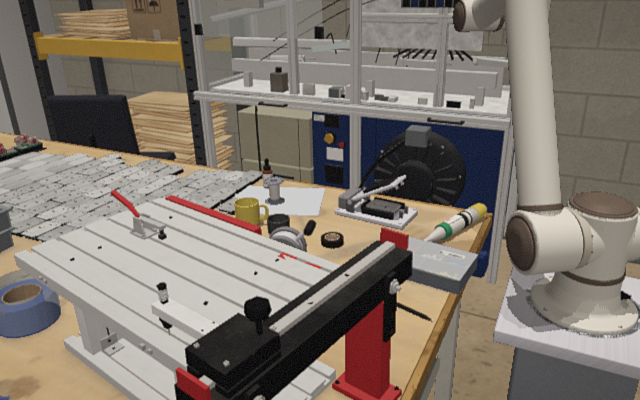

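The top view shows the nest at about (388,235) px, the dial at (235,215), the pot at (307,165) and the tape at (309,223). I'll zoom in on the nest and dial.

```bash
python3 - <<'E'
import cv2,numpy as np
a=cv2.imread("pics/top0.png")
f=lambda x,y,w,h,s:cv2.resize(a[y:y+h,x:x+w],None,fx=s,fy=s,interpolation=cv2.INTER_CUBIC)
cv2.imwrite("pics/crop.png",np.hstack([f(345,185,80,100,5),f(200,175,80,100,5)]))
E
```

```text
(no output)
```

View pics/crop.png

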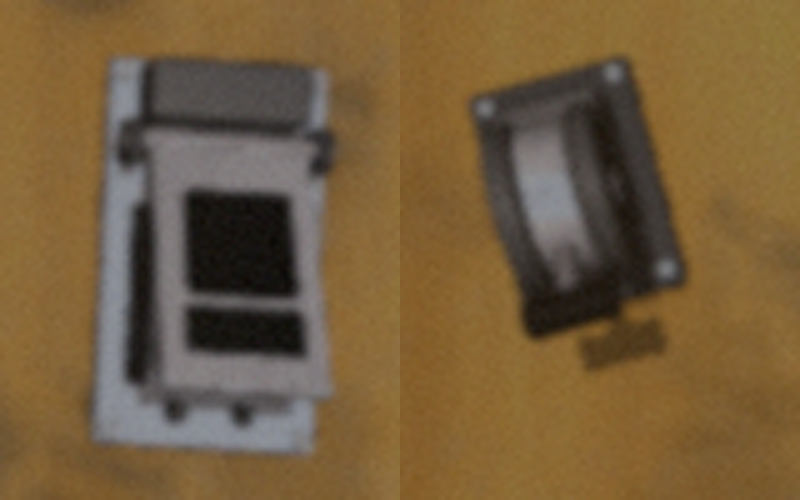

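```bash
cat > h.py <<'E'
import numpy as np
d=np.load("pics/top.npz");K,T=d["K"],d["T"]
def unproj(u,v,z):
    r=T[:3,:3].T@np.linalg.solve(K,[u,v,1]); c=-T[:3,:3].T@T[:3,3]
    return c+r*(z-c[2])/r[2]
E
python3 - <<'E'
from h import *
P=[unproj(345+x/5,185+y/5,14)[:2] for x,y in((108,58),(328,70),(93,440),(312,452))]
L=np.array([(120,60),(120,-60),(-90,60),(-90,-60)])
def fit(L,P):
    L=np.array(L,float);P=np.array(P);l=L-L.mean(0);p=P-P.mean(0)
    th=np.arctan2((l[:,0]*p[:,1]-l[:,1]*p[:,0]).sum(),(l*p).sum())
    R=np.array([[np.cos(th),-np.sin(th)],[np.sin(th),np.cos(th)]]);t=P.mean(0)-R@L.mean(0)
    return th,R,t,P-(L@R.T+t)
th,R,t,e=fit(L,P);print("nest",th,t,"res",e.round(1).tolist())
for q in(0,.15,.35,.5):
    a=.5-q;x=72-115*np.cos(a)-10*np.sin(a)*-1*-1;z=46+115*np.sin(a)+10*np.cos(a)
    x=72-115*np.cos(a)+10*np.sin(a)
    print("pad q",q,(R@[x,0]+t).round(1),round(z,1))
u=lambda x,y,z:unproj(200+(x-400)/5,175+y/5,z)
D=[u(*s,10)[:2] for s in((470,97),(630,55),(688,283))]
print("dial corners",np.round(D,1).tolist())
print("screw",[u(*s,10)[:2].round(1).tolist() for s in((484,107),(613,73),(668,268))])
k=u(575,308,135);print("knob rest",k)
b=[u(528,322,135),u(622,300,135)];print(b)
v=D[0]-D[1];print("yaw from back edge",np.arctan2(-v[0],v[1]))
v=D[1]-D[2];print("yaw from side",np.arctan2(v[1],v[0]),np.linalg.norm(v))
v=D[0]-D[1];print(np.linalg.norm(v))
for n,p in(("pot",(307,165,42)),("tape",(309,223,19))):print(n,unproj(*p))
E
```

```text
nest -0.08477449335437844 [ 527.54700086 -238.73707142] res [[-1.6, 0.6], [-1.2, -0.5], [1.3, -0.8], [1.5, 0.7]]
pad q 0 [ 503.5 -236.7] 109.9
pad q 0.15 [ 495.1 -236. ] 94.8
pad q 0.35 [ 487.5 -235.3] 73.1
pad q 0.5 [ 484.7 -235.1] 56.0
dial corners [[667.9, 226.7], [688.7, 139.8], [563.6, 110.3]]
screw [[662.2, 219.2], [679.0, 149.1], [572.0, 120.9]]
knob rest [548.51541564 150.75901301 135.        ]
[array([542.45574362, 173.25821374, 135.        ]), array([551.71129416, 128.24644923, 135.        ])]
yaw from back edge 0.23528119649439602
yaw from side 0.23127037160358502 128.58257964882492
89.3954355354898
pot [736.54488159 -27.79117119  42.        ]
tape [582.49282173 -29.13130595  19.        ]
```

Request:
{"op": "apply_moves", "data": {"fingers": [1,1,1,1,1,1,1,1,1,1], "dp": [[3,4,0],[6,8,0],[9,12,0],[12,16,0],[15,19,0],[18,23,0],[21,27,0],[24,31,0],[28,34.8,-2],[28,34.8,-6]], "yaw": [-5,-10,-15,-20,-25.7,-25.7,-25.7,-25.7,-25.7,-25.7]}}

```text
clock: 1.1
position: [506.4, -233.1, 346.7]
ee_rot: [0.04, 0.999, -0.0, 0.005]
contact_force: [0.2, 0.8, 0.2]
gripper_width: -0.2
```

Request:
{"op": "apply_moves", "data": {"fingers": [1,1,1], "dp": [[0,0,0],[0,0,0],[0,0,0]], "yaw": [0,0,0]}}

```text
clock: 1.4
position: [506.5, -233.9, 348.7]
ee_rot: [0.04, 0.999, -0.001, 0.007]
contact_force: [0.1, 0.0, -0.2]
gripper_width: -0.3
```

```bash
cat >> h.py <<'E'
def wristpic(name,pts,crop=None):
    "save the wrist view with world points marked"
    import cv2; from bench import read_state,get_image
    from scipy.spatial.transform import Rotation as Q
    s=read_state();w=get_image("wrist");im=w["color"].copy();C=np.array(w["tool_from_camera"])
    R=Q.from_quat(s["ee_rot"]).as_matrix()
    for p in pts:
        c=C[:3,:3].T@(R.T@(np.array(p)-s["position"])-C[:3,3]);u=w["mtx"]@c/c[2]
        if c[2]>0: cv2.circle(im,(int(u[0]),int(u[1])),3,(0,0,255),-1);print(p,u[:2].round())
    cv2.imwrite(name,im);print(s["position"].round(1),s["ee_rot"].round(3),s["contact_force"].round(1),s["gripper_width"])
    return s,w
E
python3 -c "
from h import *
wristpic('pics/w1.png',[(503.5,-236.7,109.9)])"
```

```text
(503.5, -236.7, 109.9) [308. 203.]
[ 506.5 -233.9  348.7] [ 0.04   0.999 -0.001  0.007] [ 0.1  0.  -0.2] -0.2548392005570559
```

View pics/w1.png

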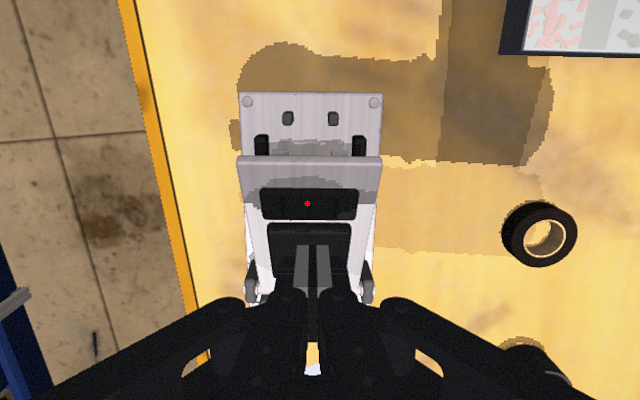

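The wrist view shows the fingers near (313,260) and the predicted pad centre at (308,203), right on the black pad. Next is the press along the pad's arc.

Request:
{"op": "apply_moves", "data": {"fingers": [1,1,1,1,1,1,1,1,1,1], "dp": [[-0.3,-0.2,-2],[-0.4,-0.2,-4],[-0.4,-0.2,-5.5],[-0.5,-0.2,-6.5],[-0.8,-0.2,-7.3],[-1.1,-0.2,-8.1],[-1.4,-0.2,-8.9],[-1.6,-0.2,-9.6],[-1.7,-0.2,-10.2],[-1.8,-0.2,-10.8]], "yaw": [0,0,0,0,0,0,0,0,0,0]}}

```text
clock: 2.45
position: [488.3, -236.4, 241.3]
ee_rot: [0.04, 0.999, -0.001, 0.008]
contact_force: [-0.0, 1.5, -0.3]
gripper_width: 0.0
```

Request:
{"op": "apply_moves", "data": {"fingers": [1,1,1,1,1,1,1], "dp": [[0,0,3],[0,0,6],[0,0,10],[0,0,11],[0,0,11],[0,0,11],[0,0,11]], "yaw": [0,0,0,0,0,0,0]}}

```text
clock: 3.15
position: [487.9, -236.3, 349.5]
ee_rot: [0.04, 0.999, -0.0, 0.007]
contact_force: [-0.0, 0.4, -0.3]
gripper_width: -0.2
```

```bash
python3 -c "
from h import *
wristpic('pics/w2.png',[(484.7,-235.1,56)])"
```

```text
(484.7, -235.1, 56) [314. 180.]
[ 487.9 -236.3  349.5] [ 0.04   0.999 -0.     0.007] [-0.   0.4 -0.3] -0.2418887736209097
```

View pics/w2.png

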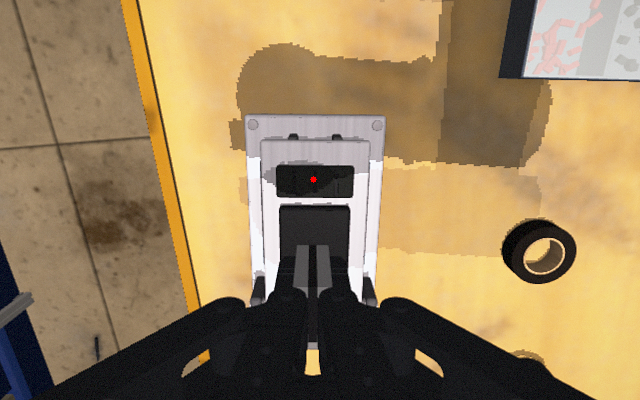

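The cover is shut: the pad sits at (315,181) px and the predicted shut position was (314,180). Next I move above the lever bar.

Request:
{"op": "apply_moves", "data": {"fingers": [1,1,1,1,1,1,1,1,1,1], "dp": [[0.5,4,0],[1,8,0],[1.5,12,0],[2,16,0],[3,21,0],[4,26,0],[5,31,0],[5.5,35,0],[5.7,38,0],[5.7,38.7,0]], "yaw": [3,6,9,12,15,18,18,18,18,18]}}

```text
clock: 4.2
position: [545.2, 153.7, 348.0]
ee_rot: [-0.118, 0.993, 0.0, 0.006]
contact_force: [0.5, -0.7, -0.0]
gripper_width: -0.0
```

Request:
{"op": "apply_moves", "data": {"fingers": [1,1,1], "dp": [[0,0,0],[0,0,0],[0,0,0]], "yaw": [0,0,0]}}

```text
clock: 4.5
position: [545.1, 152.5, 347.6]
ee_rot: [-0.118, 0.993, -0.0, 0.005]
contact_force: [0.3, -0.2, 0.2]
gripper_width: -0.2
```

```bash
python3 -c "
from h import *
wristpic('pics/w3.png',[(548.5,150.8,135)])"
```

```text
(548.5, 150.8, 135) [308. 230.]
[545.1 152.5 347.6] [-0.118  0.993 -0.     0.005] [ 0.3 -0.2  0.2] -0.17903910965196496
```

View pics/w3.png

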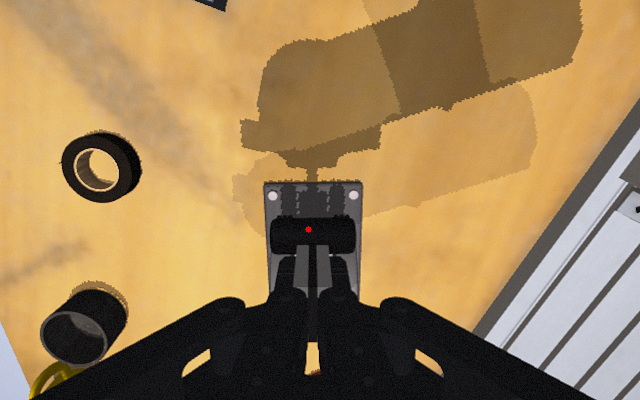

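The bar is at about (313,235) px, roughly 3 mm from my mark at (308,230). I'll add (+5,+1) mm and push down along the arc.

Request:
{"op": "apply_moves", "data": {"fingers": [1,1,1,1,1,1,1,1,1,1], "dp": [[0.5,0.1,-1.5],[0.5,0.1,-2.7],[-0.1,0,-4],[-1.1,-0.3,-5.4],[-1.7,-0.4,-7],[-1.9,-0.5,-8.3],[-1.9,-0.5,-9.5],[-1.7,-0.4,-10.5],[-1.7,-0.4,-11],[-1.7,-0.4,-11]], "yaw": [0,0,0,0,0,0,0,0,0,0]}}

```text
clock: 5.55
position: [527.1, 147.0, 237.4]
ee_rot: [-0.117, 0.993, -0.001, 0.003]
contact_force: [-5.1, -2.3, 7.8]
gripper_width: -0.1
```

Request:
{"op": "apply_moves", "data": {"fingers": [1,1,1], "dp": [[0,0,0],[0,0,0],[0,0,0]], "yaw": [0,0,0]}}

```text
clock: 5.85
position: [526.9, 146.7, 238.3]
ee_rot: [-0.117, 0.993, -0.001, 0.003]
contact_force: [-3.5, 0.6, 7.3]
gripper_width: 0.2
```

```bash
python3 - <<'E'
from h import *
import cv2
from bench import *
c,s=np.cos(.233),np.sin(.233)
pts=[]
for q in(.698,1.047,1.36):
    a=.785-q;x=-85*np.cos(a);pts.append((609+c*x,168+s*x,75+85*np.sin(a)))
wristpic('pics/w4.png',pts)
d=get_image("scene");im=d["color"].copy();us=[]
for p in pts:
    q=d["camera_from_world"][:3]@[*p,1];u=d["mtx"]@q/q[2];us.append(u);print(u[:2].round(1))
x,y=us[1][:2].astype(int);cr=cv2.resize(im[y-50:y+50,x-64:x+64],(640,500),interpolation=cv2.INTER_CUBIC)
for u in us: cv2.circle(cr,(int((u[0]-x+64)*5),int((u[1]-y+50)*5)),3,(0,0,255),-1)
cv2.imwrite("pics/s4.png",cr)
E
```

```text
(np.float64(526.6096556861575), np.float64(148.44794198759092), np.float64(82.38567473734535)) [318. 280.]
(np.float64(529.1191998295196), np.float64(149.04348207283215), np.float64(52.98391060608739)) [317. 253.]
(np.float64(539.596164071219), np.float64(151.52977114412596), np.float64(28.77404279189038)) [317. 251.]
[526.9 146.7 238.3] [-0.117  0.993 -0.001  0.003] [-3.5  0.6  7.3] 0.21700027395185673
[321.6 249.6]
[320.7 261.1]
[316.3 270. ]
```

View pics/w4.png

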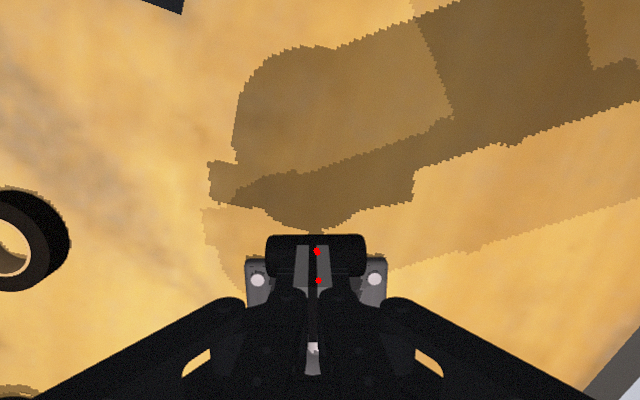

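View pics/s4.png

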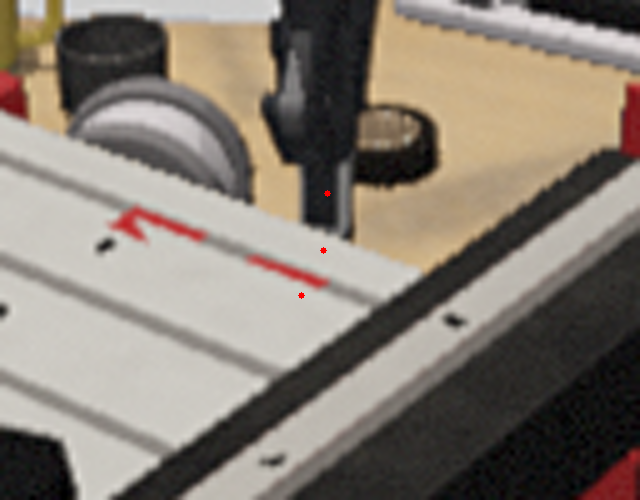

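Contact is 7.3 N, and the bar centre at about (315,255) px matches the predicted third notch at (317,253). The tip height gives q≈1.02. I'll nudge 2 mm lower and hold.

Request:
{"op": "apply_moves", "data": {"fingers": [1,1,1,1,1,1,1,1,1,1], "dp": [[0.1,0.1,-0.3],[0.1,0.1,-0.3],[0.1,0.1,-0.3],[0.1,0.1,-0.3],[0.1,0.1,-0.3],[0.1,0.1,-0.3],[0.1,0.1,-0.3],[0.1,0.1,-0.3],[0.1,0.1,-0.3],[0.1,0.1,-0.3]], "yaw": [0,0,0,0,0,0,0,0,0,0]}}

```text
clock: 6.95
position: [527.3, 147.0, 236.3]
ee_rot: [-0.116, 0.993, -0.001, 0.003]
contact_force: [-4.3, -0.7, 7.7]
gripper_width: -0.0
```

```bash
python3 - <<'E'
from h import *
import cv2
from bench import *
s=read_state();print(s["position"].round(1),s["contact_force"].round(1))
d=get_image("top")["color"];cv2.imwrite("pics/t5.png",cv2.resize(d[140:290,190:430],None,fx=3,fy=3,interpolation=cv2.INTER_CUBIC))
s=read_state();print(s["clock"],s["position"].round(1),s["contact_force"].round(1))
E
```

```text
[527.3 147.  236.3] [-4.3 -0.7  7.7]
7.0 [527.4 147.  236.3] [-3.4  0.2  7.8]
```

View pics/t5.png

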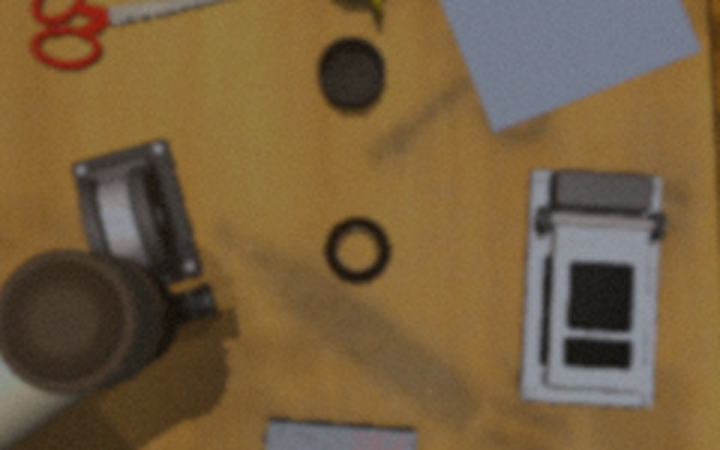

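The top view shows the cover shut at (600,310) px, and the tape (357,250) and pot (351,75) where they were. TCP height is 236.3 mm, which is the third notch, and the force is steady at 7.8 N. Handing in.

```bash
python3 -c "
from bench import *
print(job_done());s=read_state();print(s['position'],s['contact_force'])"
```

```text
the job is handed in; nothing more can be done
None
the job is handed in; nothing more can be done
```

I pressed the cover shut, then pushed the dial lever to its third notch with closed fingers. I handed in with the fingers still pressing on it, about 7 s into the 45 s.

- **Cover:** it stayed shut after I lifted the fingers. The wrist view put the pad within a pixel or so of its predicted shut position, and the final top view still showed it shut.
- **Lever:** just before hand-in the push was steady at about 7.8 N upward, close to the 8 N expected at the third notch. The tool height (236.3 mm) puts the bar's centre at about 53 mm, or roughly 1.04 rad. This angle comes from the tool height and the wrist picture, since the joint can't be read directly.
- **Bystanders:** the tape and the pot look unmoved in the top view.
- **Disagreements:** my first estimate of the bar's position was about 3 mm off in the wrist view, and I corrected it before pushing. The scene camera's view of the bar was blocked by the machine in front, so it gave no second check. No state could be read after hand-in, so the final second is unconfirmed.

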